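# Fit the missing peg of the bowl board

### The job

The peg board that keeps the bowls from sliding lacks one peg. Draw the spare wooden peg out of its dark stand, feel for the hole of the empty white shoe with its foot, sliding gently, and press it straight down until its collar lies flat on the shoe; then let go. A push of 1 to 2 kg is plenty; never let the peg bear on anything with more than 5 kg, and leave the bowl, mug, lemon and garlic where they are.

Things in the scene. Friction and masses are not known exactly. Their poses are not given: they have to be found in the camera images.
- peg_mid (a point): centre of the spare peg, half-way up (49.5 mm above its foot end). Turned medium-brown wood, 99 mm long, about 60 g, z up its length: foot (below) 16 mm diameter and 24 mm long with a sharp edge, then a collar 30 mm diameter and 5 mm thick, then a round shaft 20 mm diameter and 70 mm long, by which it is grasped (its top 49.5 mm above this point, the collar's upper face 20.5 mm below it). It starts upright with its collar resting on the stand
- peg_foot: lower part of the spare peg (foot and collar); origin at the centre of the foot's sharp-edged lower end, 24 mm below the underside of the collar; z up the peg
- stand_top (a point): centre of the top of the stand that holds the spare peg: dark wooden block 60 x 60 x 32 mm, fixed to the worktop, with one easy hole 20 mm in diameter and 28 mm deep. Origin at the hole's mouth, z up
- board_mid (a point): middle of the top of the peg board: pale wooden square 240 x 240 x 12 mm, fixed to the worktop. It has a white shoe near each corner, 84 mm from its middle along both board axes; three already hold pegs like the spare one, standing up to 120 mm above the worktop. One of the two shoes nearest the robot is empty. x and y run along the board's edges
- track_mid (a point): middle of the top of the steel slot plate (74 x 60 x 3 mm) under the empty shoe; axes as the board's, z up, 15 mm above the worktop. The shoe is screwed firmly onto it through slots, so the middle of the shoe and of its hole lies at an unknown place up to 4 mm from this point in x and up to 4 mm in y. The shoe's top is 30 mm above this point. With the peg home the foot's end is 6 mm above it
- bowl: pink ribbed bowl, 151 mm diameter, 50 mm high, loose in the middle of the board between the pegs; origin at the centre of its underside
- mug: white mug, 85 x 120 x 98 mm with handle, beyond the stand; origin under its centre
- lemon: yellow lemon, 71 x 53 x 51 mm, on the worktop at the right; origin under its centre
- garlic: garlic bulb, 53 mm wide and 52 mm high, on the worktop at the right; origin under its centre
- pad (a joint): friction pad in the hole of the empty shoe: 0 as found, grows as it is pushed down, 0.007 m with the peg home. The shoe is a white block 50 x 50 x 30 mm with a blind hole 18 mm in diameter, without chamfer, in the middle of its top. The foot runs in freely for 17 mm, then meets this stiff black pad, which yields to about 8 N, and stays down, over the last 7 mm, until the collar stops on the shoe

How it is judged:
On the way, in this order (a step that is already met when the one before it is completed fails the run):
1. the peg is drawn out of the stand (z of peg_foot in the frame of stand_top above 0.005 m), for 0.1 s.
2. the peg's foot is in the hole of the empty shoe (z of peg_foot in the frame of track_mid below 0.026 m and horizontal distance between peg_foot and track_mid below 0.011 m and angle between peg_foot's own z axis and vertical below 0.15 rad), for 0.1 s.
At the end, for the whole second after the job is handed in: the peg stands upright (within 0.06 rad) and at rest in the hole of the empty shoe (foot within 11 mm of track_mid), pressed home with its collar flat on the shoe (within 2 mm), and is let go (z of peg_foot in the frame of track_mid below 0.008 m and horizontal distance between peg_foot and track_mid below 0.011 m and angle between peg_foot's own z axis and vertical below 0.06 rad and linear speed of peg_foot below 0.01 m/s); the robot touches nothing.
It fails at once if the peg's foot or collar is pressed on anything with more than 50 N (contact force between peg_foot and anything else above 50 N).
It fails at once if the bowl is moved by more than 15 mm (distance of bowl from where it was at the start of the episode above 0.015 m).
It fails at once if the mug is moved by more than 15 mm (distance of mug from where it was at the start of the episode above 0.015 m).
It fails at once if the lemon is moved by more than 15 mm (distance of lemon from where it was at the start of the episode above 0.015 m).
It fails at once if the garlic is moved by more than 15 mm (distance of garlic from where it was at the start of the episode above 0.015 m).
It also fails if it takes over 72 s, if anything falls off the work surface, if the arm or the gripper's body presses on something with over 40 N, if the wrist force passes 120 N, or if a joint passes its speed limit or range.

### The arm

A 7-joint arm with a two-finger parallel gripper is mounted at the origin on a cart in front of the work surface, level with it; the furniture and walls round the work are solid. World frame = base frame: x ahead of the robot, y to its left, z up, the work surface at z = 0. Lengths are in m, angles in rad, forces in N, time in s.
With the tool pointing down it reaches from about 0.425 to 0.925 m from the base axis. Payload 6.8 kg.
Tool frame: the origin (TCP) lies at the very end of the fingers, on their centre line; the grasp point (between the pads) lies 19 mm behind it (hold_point_z is the z of the grasp point in the tool frame, in m); z points along the fingers, y is the line along which they close (so a half turn about z gives the same grasp; the last joint's range is limited). The gripper opens to 88 mm and grips with 3 to 60 N. Pads are 20 mm wide; open, the fingers measure 115 mm over their backs; the gripper's body (75 mm by 178 mm) begins 61 mm behind the grasp point.
Start: joints at [-1.39, 0.477, 0.022, 1.555, -0.011, 1.109, -0.083], TCP at [0.192, 0.647, 0.223] pointing down, gripper open.
Joint ranges: [-2.96, 2.96], [-0.34, 2.1], [-1.41, 1.46], [0.24, 2.44], [-1.37, 4.51], [0.17, 1.92], [-2.96, 2.96]. Speed limits (rad/s): [2.39, 2.39, 3.14, 3.14, 3.14, 3.14, 3.14].

### API

Orientations are given as a 3x3 rotation matrix whose columns are the frame's x, y, z axes.
In Python, from station import read_state, read_camera, job_done, hold_point_z gives the robot as it stands.
- The arm moves only by the shell command python3 -m jog 'ROWS' [FORCE]. ROWS is JSON, a list that holds one entry, the list of rows, each a list of 5 numbers: the opening in per cent of the stroke, from 0 (shut) to 100 (fully open), then the shift along the world's x, y, z in units of 200 mm (1.0 is 200 mm), then the turn about the world's z in units of 0.5 rad (1.0 is 0.5 rad). A call has 1 to 12 rows; each row shifts and turns the commanded pose from where the row before left it; what a row does not reach is not made up. A row lasts 1/12 s, in which the tool goes at most 41.7 mm and 7.16 degrees, less where a joint would pass 70% of its speed; a pose out of reach is approached as far as the arm can. A call with a number of a shift or a turn outside -1 to 1 is refused whole. A call with a gripper value outside its range is refused whole. The fingers move at their own pace and stop on an object; FORCE is the grip in N (left out, the last holds). Time passes only in rows, so rows that do not move let the fingers close. It gives the time, the measured TCP pose, the force, the opening and the grip force at its end, in the units of the state.
- read_state(): the state, without advancing time (a new reading comes with each control period).
- read_camera(name): name is "side" or "top" or "wrist"; returns a dict with "pixels" (480x640x3 uint8, red, green, blue), "fx", "fy", "cx", "cy" (pixels), "xyz" and "attitude" of the camera in the world; the wrist camera has in their place "T_tool_cam" (4x4, takes a point from camera to tool coordinates, whose origin is the TCP and whose axes are the flange's). Camera axes: x right, y down, z forward; pixel columns grow to the right and rows downward; lengths in m; the calibration is good to about 2 mm. A picture is of the moment at which its call begins: read the wrist's pose just before it. There is no depth.
- job_done(): hands the job in; it is judged then, once.
The state is a dict: "time": time; "qpos": joint angles; "qvel": joint speeds; "tau": joint torques, N m; "eef_pos": TCP position; "tool_rot": TCP orientation; "force": force on the tool from outside, world axes, zero at the start; "ft_torque": the same for the moment, N m; "grip_width": finger opening in m; "grip_force": force on a finger pad.
Only numpy, scipy, OpenCV 4.12 (cv2) and the standard library are available. Lean on these libraries where they do the work, as an engineer would, in place of code of your own. Each camera call takes 0.05 s, during which the arm holds its last target. There are 200 camera calls.

## Working session

There is one attempt and no reset: what is moved stays moved. The work goes in short steps, Python scripts to look and compute and a shell command to move; the robot and the scene stay as the last step left them, time stands still between calls to the robot, and variables do not carry over. Pictures are saved under pics/ and viewed, at most 10 in all, crops included, and the job is handed in when it is done.

```bash
mkdir -p pics; cat > h.py <<'E'
import numpy as np, cv2
from station import *
def cam(n):
    s=read_state(); c=read_camera(n)
    if 'T_tool_cam' in c:
        T=np.eye(4);T[:3,:3]=s['tool_rot'];T[:3,3]=s['eef_pos'];T=T@np.array(c['T_tool_cam'])
        c['R'],c['p']=T[:3,:3],T[:3,3]
    else:
        c['R'],c['p']=np.array(c['attitude']),np.array(c['xyz'])
    c['bgr']=cv2.cvtColor(np.array(c['pixels']),cv2.COLOR_RGB2BGR)
    return c
def ray(c,u,v): return c['R']@np.array([(u-c['cx'])/c['fx'],(v-c['cy'])/c['fy'],1])
def onz(c,u,v,z):
    d=ray(c,u,v); return c['p']+d*(z-c['p'][2])/d[2]
def proj(c,P):
    q=c['R'].T@(np.array(P)-c['p']); return c['fx']*q[0]/q[2]+c['cx'],c['fy']*q[1]/q[2]+c['cy']
E
python3 - <<'E'
from h import *
import pickle
for n in('top','side'):
    c=cam(n); cv2.imwrite(f'pics/{n}0.png',c['bgr']); pickle.dump(c,open(n+'.pkl','wb')); print(n,c['p'],c['R'].round(3).tolist(),c['fx'],c['cx'],c['cy'])
s=read_state();print(s['time'],s['eef_pos'],s['tool_rot'],hold_point_z,s['force'],s['grip_width'])
E
```

```text
top [ 0.33425608 -0.08853214  1.14954166] [[0.018, -0.983, 0.184], [-1.0, -0.019, -0.0], [0.004, -0.184, -0.983]] 464.75903578882776 317.90883228707474 238.48592131251934
side [ 0.41053341 -0.83816471  0.72122426] [[0.991, -0.093, 0.093], [-0.131, -0.63, 0.766], [-0.013, -0.771, -0.637]] 505.5386506926581 324.6525620135961 240.85167847509373
0.1 [0.1920888  0.64655896 0.22182597] [[-9.58615623e-01  2.84703315e-01 -3.32251940e-04]
 [ 2.84703486e-01  9.58614418e-01 -1.52436920e-03]
 [-1.15491466e-04 -1.55587742e-03 -9.99998783e-01]] -0.0187 [ 0.63530529 -0.12885733 -0.02898621] 0.08778029900857465
```

View pics/top0.png

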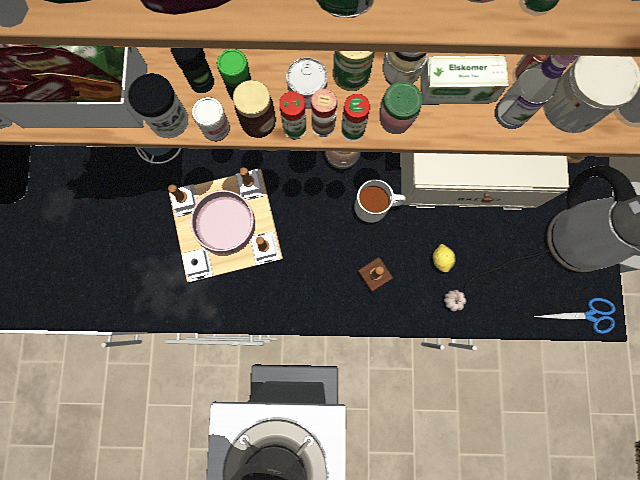

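View pics/side0.png

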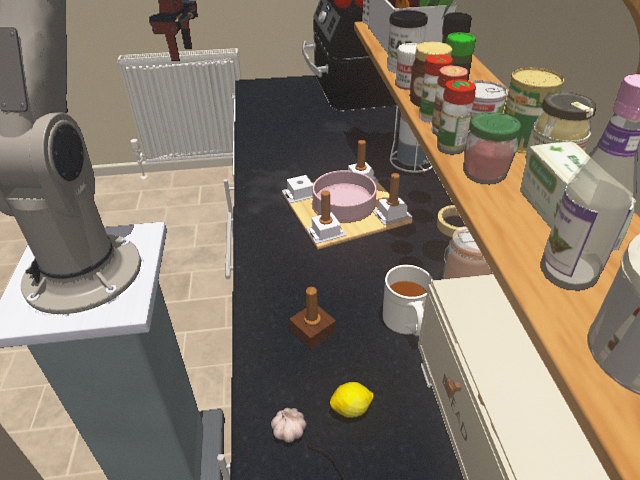

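```bash
python3 - <<'E'
from h import *
import pickle
t=pickle.load(open('top.pkl','rb'));s=pickle.load(open('side.pkl','rb'))
a=[cv2.resize(t['bgr'][y:y+50,x:x+66],(396,300),interpolation=cv2.INTER_CUBIC) for x,y in((343,250),(165,236))]
b=[cv2.resize(s['bgr'][y:y+75,x:x+99],(396,300),interpolation=cv2.INTER_CUBIC) for x,y in((265,280),(265,160))]
cv2.imwrite('pics/z.png',np.vstack([np.hstack(a),np.hstack(b)]))
for n,c,x,y,w,h in(('top',t,343,250,66,50),('side',s,265,280,99,75)):
    im=c['bgr'][y:y+h,x:x+w].astype(int)
    m=((im[...,2]-im[...,0])>12).astype(np.uint8)
    st=cv2.connectedComponentsWithStats(m)[2]; print(n,st[1:].tolist())
    sh=((im[...,2]>120)&(im[...,2]-im[...,0]>30)).astype(np.uint8)
    print(' peg',cv2.connectedComponentsWithStats(sh)[2][1:].tolist(), x,y)
E
```

```text
top [[15, 7, 36, 35, 672]]
 peg [[16, 8, 22, 15, 60], [27, 13, 19, 21, 121], [24, 22, 2, 1, 2], [20, 25, 3, 3, 6], [22, 24, 3, 2, 3], [28, 25, 21, 16, 65], [24, 32, 3, 4, 6]] 343 250
side [[24, 6, 47, 64, 1597]]
 peg [[41, 7, 11, 8, 72], [40, 29, 1, 1, 1], [54, 29, 4, 3, 5], [39, 34, 17, 11, 80], [60, 34, 2, 2, 2], [26, 38, 7, 7, 18], [62, 38, 1, 1, 1], [37, 40, 1, 1, 1], [66, 40, 3, 3, 4], [33, 44, 7, 6, 12], [60, 46, 1, 1, 1], [45, 48, 5, 4, 6], [39, 50, 4, 3, 5], [45, 53, 1, 1, 1], [50, 52, 2, 2, 2], [42, 54, 3, 2, 3], [46, 56, 1, 1, 1]] 265 280
```

View pics/z.png

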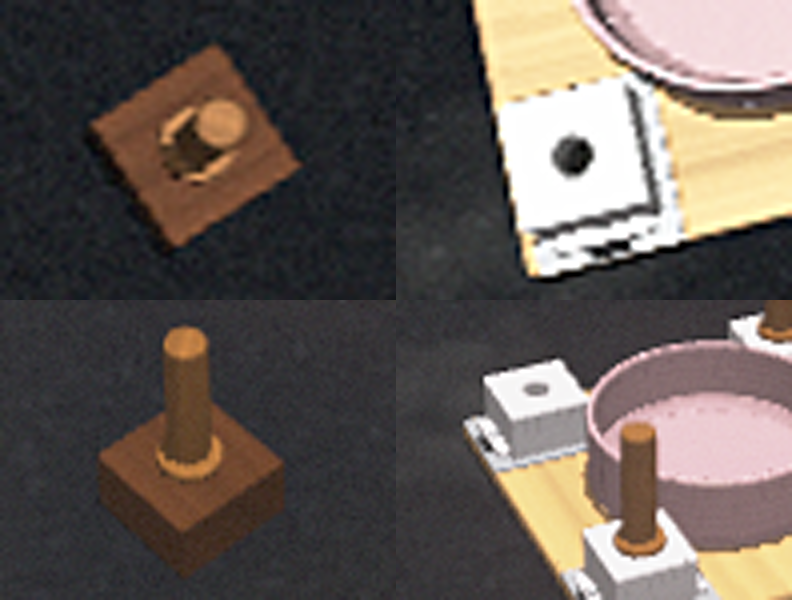

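The crop shows the peg top at about (380, 270.5) in the top view and (311.5, 290.5) in the side view. The hole of the empty shoe is at (194, 261.5) in the top view and (300, 182) in the side view. Next I cast rays onto the known heights.

```bash
python3 - <<'E'
from h import *
import pickle
t=pickle.load(open('top.pkl','rb'));s=pickle.load(open('side.pkl','rb'))
print('peg',onz(t,379.6,270.3,.107),onz(s,311.1,290.4,.107))
print('hole',onz(t,194.1,261.4,.045),onz(s,299.9,181.9,.045))
# stand orientation/top corners in top view
print([onz(t,343+x/6-.4,250+y/6-.4,.032).round(4).tolist() for x,y in((215,45),(92,125),(300,165),(175,248))])
# shoe top corners
print([onz(t,165+x/6-.4,236+y/6-.4,.045).round(4).tolist() for x,y in((104,104),(232,80),(258,210),(128,234))])
E
```

```text
peg [ 0.45916359 -0.22907992  0.107     ] [ 0.46002469 -0.22771367  0.107     ]
hole [0.47969279 0.20655863 0.045     ] [0.47921699 0.20899018 0.045     ]
[[0.5003, -0.2366, 0.032], [0.4668, -0.1868, 0.032], [0.4523, -0.2704, 0.032], [0.4181, -0.2201, 0.032]]
[[0.4996, 0.2371, 0.045], [0.5103, 0.1866, 0.045], [0.4582, 0.1729, 0.045], [0.4477, 0.2238, 0.045]]
```

```bash
python3 -m jog '[[[100,0.12,-0.16,0,0],[100,0.12,-0.16,0,0],[100,0.12,-0.16,0,0],[100,0.12,-0.16,0,0],[100,0.12,-0.16,0,0],[100,0.12,-0.16,0,0],[100,0.12,-0.16,0,0],[100,0.12,-0.16,0,0],[100,0.12,-0.16,0,0],[100,0.12,-0.16,0,0],[100,0.12,-0.16,0,0],[100,0,0,0,0]]]'
python3 - <<'E'
from h import *
c=cam('wrist'); print(np.array(c['T_tool_cam']).round(3).tolist(),c['fx'],c['cx'],c['cy'],c['p'])
print(proj(c,[.4795,.2077,.045]),read_state()['eef_pos'])
E
```

```text
time: 1.1
eef_pos: [0.4613, 0.2866, 0.2227]
tool_rot: [[-0.955, 0.296, 0.002], [0.296, 0.955, -0.003], [-0.003, -0.003, -1.0]]
force: [0.2, -0.4, 0.8]
grip_width: 0.0881
grip_force: 0.0
[[0.0, -0.97, -0.241, 0.065], [1.0, -0.0, 0.001, -0.0], [-0.001, -0.241, 0.97, -0.162], [0.0, 0.0, 0.0, 1.0]] 362.4320923874167 320.3711882192937 238.2364339454117 [0.39848729 0.30624471 0.38458041]
(np.float64(249.27334152636658), np.float64(259.0054579300802)) [0.45887778 0.29031307 0.2225571 ]
```

```bash
cat >> h.py <<'E'
def hole(c,guess,r=45):
    u,v=map(int,proj(c,guess)); x,y=u-r,v-r
    g=cv2.cvtColor(c['bgr'],cv2.COLOR_BGR2GRAY)[y:y+2*r,x:x+2*r]
    for th in(70,90,110):
        n,l,st,ce=cv2.connectedComponentsWithStats((g<th).astype(np.uint8))
        for i in range(1,n):
            if st[i,4]>40 and max(st[i,2],st[i,3])<1.5*min(st[i,2],st[i,3]): print(th,st[i].tolist(),(ce[i]+[x,y]).round(1),onz(c,*(ce[i]+[x,y]),guess[2]).round(4))
E
python3 - <<'E'
from h import *
c=cam('wrist'); hole(c,[.4795,.2077,.045]); cv2.imwrite('pics/w1.png',c['bgr'])
E
```

```text
70 [0, 0, 29, 23, 374] [210.9 224.6] [0.4338 0.1885 0.045 ]
70 [43, 39, 10, 7, 54] [248.4 258.9] [0.4767 0.2112 0.045 ]
70 [0, 52, 29, 38, 966] [214.2 289.1] [0.4964 0.1677 0.045 ]
90 [0, 0, 35, 24, 423] [212.5 224.4] [0.4341 0.19   0.045 ]
90 [69, 0, 21, 30, 314] [283.5 226.6] [0.4561 0.2543 0.045 ]
90 [42, 38, 11, 9, 75] [248.1 259. ] [0.4767 0.2108 0.045 ]
90 [0, 51, 30, 39, 1003] [214.5 288.9] [0.4963 0.168  0.045 ]
110 [68, 0, 22, 30, 339] [283.2 226.8] [0.4562 0.2539 0.045 ]
110 [42, 38, 12, 10, 88] [248.2 259.3] [0.477  0.2108 0.045 ]
```

View pics/w1.png

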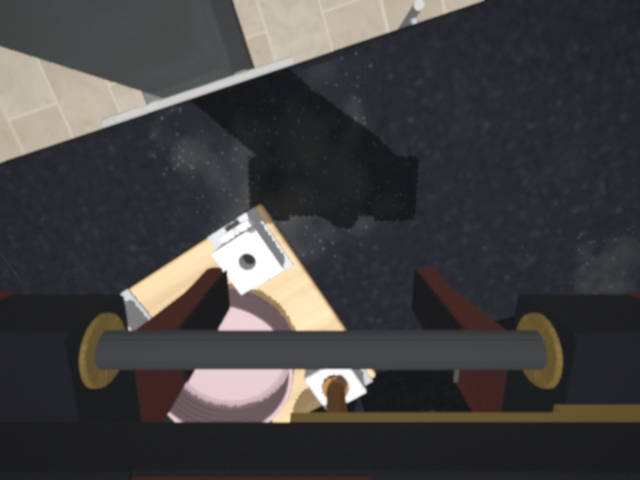

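```bash
python3 -m jog '[[[100,0,-0.2,0,0],[100,0,-0.2,0,0],[100,0,-0.2,0,0],[100,0,-0.2,0,0],[100,0,-0.2,0,0],[100,0,-0.2,0,0],[100,0,-0.2,0,0],[100,0,-0.2,0,0],[100,0,-0.2,0,0],[100,0,-0.2,0,0],[100,0,-0.2,0,0],[100,0,-0.2,0,0]]]' >/dev/null
python3 -m jog '[[[60,0.01,-0.1,0,0],[60,0.01,-0.1,0,0],[60,0,0,0,0],[60,0,0,0,0],[60,0,0,0,0],[60,0,0,0,0]]]'
python3 - <<'E'
from h import *
c=cam('wrist'); cv2.imwrite('pics/w2.png',c['bgr'])
print(proj(c,[.4596,-.2284,.107]),read_state()['eef_pos'],read_state()['force'])
E
```

```text
time: 2.7
eef_pos: [0.4606, -0.2227, 0.2224]
tool_rot: [[-0.959, 0.282, -0.0], [0.282, 0.959, 0.001], [0.001, 0.001, -1.0]]
force: [0.3, -0.4, 1.3]
grip_width: 0.054
grip_force: 0.0
(np.float64(312.77716923589645), np.float64(234.53961172306379)) [ 0.46055746 -0.22301408  0.2225003 ] [-0.6272389  -0.21267584  0.28550468]
```

View pics/w2.png

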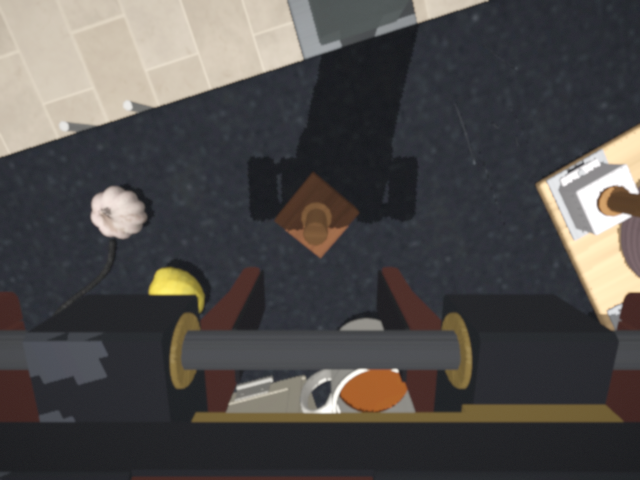

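```bash
python3 -m jog '[[[60,-0.007,-0.024,-0.15,0],[60,0,0,-0.15,0],[60,0,0,-0.15,0],[60,0,0,-0.15,0],[60,0,0,-0.1,0],[60,0,0,-0.1,0],[60,0,0,0,0],[60,0,0,0,0],[60,0,0,0,0]]]'
python3 -m jog '[[[0,0,0,0,0],[0,0,0,0,0],[0,0,0,0,0],[0,0,0,0,0],[0,0,0,0,0],[0,0,0,0,0],[0,0,0,0,0],[0,0,0,0,0]]]' 40
```

```text
time: 3.5
eef_pos: [0.4596, -0.2295, 0.0637]
tool_rot: [[-0.959, 0.284, 0.001], [0.284, 0.959, -0.0], [-0.001, 0.0, -1.0]]
force: [0.9, 0.6, 0.2]
grip_width: 0.0524
grip_force: 0.0
time: 4.17
eef_pos: [0.4592, -0.2291, 0.0629]
tool_rot: [[-0.959, 0.284, 0.0], [0.284, 0.959, 0.001], [-0.0, 0.001, -1.0]]
force: [1.0, 3.5, 5.0]
grip_width: 0.0197
grip_force: 40.0
```

```bash
python3 -m jog '[[[0,0,0,0.05,0],[0,0,0,0.1,0],[0,0,0,0.1,0],[0,0,0,0.15,0],[0,0,0,0.15,0],[0,0,0,0.15,0],[0,0,0,0.15,0],[0,0,0,0,0],[0,0,0,0,0],[0,0,0,0,0]]]'
python3 -m jog '[[[0,0.01,0.2,0,0],[0,0.01,0.2,0,0],[0,0.01,0.2,0,0],[0,0.01,0.2,0,0],[0,0.01,0.2,0,0],[0,0.01,0.2,0,0],[0,0.01,0.2,0,0],[0,0.01,0.2,0,0],[0,0.01,0.2,0,0],[0,0.01,0.18,0,0],[0,0,0.1,0,0],[0,0,0.1,0,0]]]'
```

```text
time: 5.0
eef_pos: [0.4582, -0.2298, 0.2323]
tool_rot: [[-0.958, 0.285, -0.001], [0.285, 0.958, 0.0], [0.001, -0.0, -1.0]]
force: [0.1, 0.2, -1.4]
grip_width: 0.0197
grip_force: 40.0
time: 6.0
eef_pos: [0.4775, 0.2078, 0.2306]
tool_rot: [[-0.959, 0.283, -0.003], [0.283, 0.959, -0.002], [0.002, -0.003, -1.0]]
force: [1.0, -0.2, -0.0]
grip_width: 0.0195
grip_force: 40.0
```

```bash
python3 -m jog '[[[0,0,0,-0.1,0],[0,0,0,-0.1,0],[0,0,0,-0.1,0],[0,0,0,-0.1,0],[0,0,0,-0.1,0],[0,0,0,-0.05,0],[0,0,0,0,0],[0,0,0,0,0],[0,0,0,0,0]]]'
python3 - <<'E'
from h import *
a=[]
for n,P in(('side',[.479,.2085,.065]),('wrist',[.479,.2085,.065])):
    c=cam(n);u,v=map(int,proj(c,P)); cv2.imwrite(f'pics/{n}3full.png',c['bgr']); print(n,u,v)
    print(proj(c,[.4789,.2085,.045]))
    x,y=min(max(u-33,0),574),min(max(v-33,0),414); print(x,y)
    a.append(cv2.resize(c['bgr'][y:y+66,x:x+66],(396,396),interpolation=cv2.INTER_CUBIC))
cv2.imwrite('pics/z3.png',np.hstack(a)); s=read_state();print(s['eef_pos'],s['force'])
E
```

```text
time: 6.75
eef_pos: [0.4793, 0.2063, 0.1232]
tool_rot: [[-0.958, 0.285, 0.001], [0.285, 0.958, 0.0], [-0.0, 0.0, -1.0]]
force: [-0.8, 0.1, -0.5]
grip_width: 0.0192
grip_force: 40.0
side 299 175
(np.float64(299.7898888180452), np.float64(182.0188706649484))
266 142
wrist 322 252
(np.float64(322.6476635802293), np.float64(244.2153729040987))
289 219
[0.47955058 0.20655203 0.12367038] [-0.13471454  0.28880928 -0.45958907]
```

View pics/z3.png

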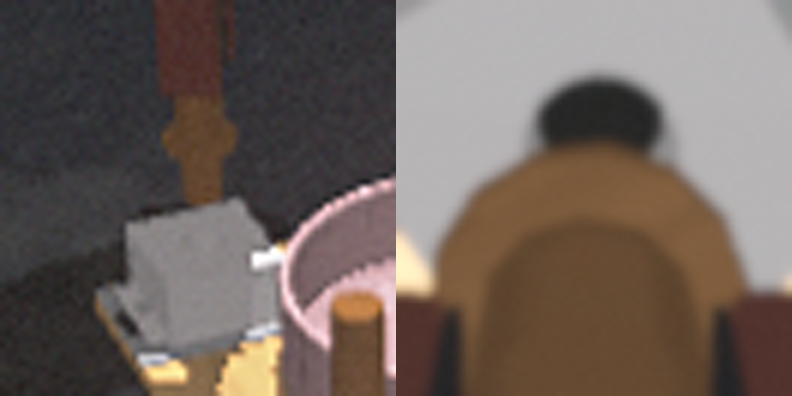

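The side crop shows the foot just above the shoe. The wrist crop shows the hole's near rim at about (323.3, 231.7) and the collar's near edge at about (321.8, 242). I use these for a relative measure.

```bash
python3 - <<'E'
from h import *
c=cam('wrist');s=read_state();R=np.array(s['tool_rot']);p=np.array(s['eef_pos'])
f=lambda u,v,z:(R.T@(onz(c,u,v,z)-p)*1000).round(2)
zf=p[2]-.055
k=lambda X,Y:(289+X/6-.42,219+Y/6-.42)
print('hole near rim',f(*k(602,76),.045) if 0 else f(*k(602-396,76),.045))
print('hole sides',f(*k(530-396,145),.045),f(*k(680-396,145),.045),f(*k(540-396,120),.045),f(*k(662-396,120),.045))
print('collar near',f(*k(592-396,141),zf+.024))
print('collar sides',f(*k(440-396,250),zf+.024),f(*k(745-396,250),zf+.024))
for th in (60,80):
    g=cv2.cvtColor(c['bgr'],cv2.COLOR_BGR2GRAY)[222:262,300:345]; print(g[::4,20], g[16,::2])
E
```

```text
hole near rim [10.27  1.84 78.66]
hole sides [ 2.17 -6.39 78.66] [ 2.16 10.78 78.68] [ 5.12 -5.23 78.65] [ 5.11  8.69 78.67]
collar near [15.03  0.52 30.98]
collar sides [  4.58 -13.58  30.97] [ 4.56 14.74 31.02]
[183 182 173  39  39  51  95  96  94  80] [182 182 182 182 182 174 110  40  40  38  39  39  37  39  38  40  76 159
 180 182 182 181 181]
[183 182 173  39  39  51  95  96  94  80] [182 182 182 182 182 174 110  40  40  38  39  39  37  39  38  40  76 159
 180 182 182 181 181]
```

```bash
python3 -m jog '[[[0,0.001,0.007,-0.03,0],[0,0,0,-0.03,0],[0,0,0,-0.02,0],[0,0,0,-0.01,0],[0,0,0,0,0],[0,0,0,0,0],[0,0,0,0,0]]]'
python3 -m jog '[[[0,0,0,-0.01,0],[0,0,0,0,0],[0,0,0,-0.01,0],[0,0,0,0,0],[0,0,0,-0.005,0],[0,0,0,0,0],[0,0,0,0,0]]]'
```

```text
time: 7.48
eef_pos: [0.4792, 0.2077, 0.1047]
tool_rot: [[-0.959, 0.285, 0.0], [0.285, 0.959, 0.0], [-0.0, 0.0, -1.0]]
force: [0.3, 0.5, -0.2]
grip_width: 0.0191
grip_force: 40.0
time: 8.07
eef_pos: [0.479, 0.2077, 0.0996]
tool_rot: [[-0.959, 0.285, -0.0], [0.285, 0.959, -0.0], [0.0, -0.0, -1.0]]
force: [0.1, 0.9, -0.6]
grip_width: 0.0197
grip_force: 40.0
```

```bash
python3 -m jog '[[[0,0,0,-0.005,0],[0,0,0,0,0],[0,0,0,-0.005,0],[0,0,0,0,0],[0,0,0,0,0]]]'
```

```text
time: 8.48
eef_pos: [0.479, 0.2077, 0.0976]
tool_rot: [[-0.959, 0.285, -0.0], [0.285, 0.959, -0.0], [0.0, -0.0, -1.0]]
force: [-0.7, -1.2, -1.1]
grip_width: 0.0194
grip_force: 40.0
```

```bash
python3 -m jog '[[[0,0,0,-0.005,0],[0,0,0,0,0],[0,0,0,-0.005,0],[0,0,0,0,0],[0,0,0,0,0]]]'
```

```text
time: 8.9
eef_pos: [0.479, 0.2076, 0.0956]
tool_rot: [[-0.959, 0.285, -0.0], [0.285, 0.959, -0.0], [0.0, -0.0, -1.0]]
force: [-0.1, -0.5, -0.4]
grip_width: 0.0196
grip_force: 40.0
```

```bash
python3 -m jog '[[[0,0,0,-0.01,0],[0,0,0,0,0],[0,0,0,-0.01,0],[0,0,0,0,0],[0,0,0,-0.01,0],[0,0,0,0,0],[0,0,0,-0.01,0],[0,0,0,0,0],[0,0,0,-0.01,0],[0,0,0,0,0],[0,0,0,0,0]]]'
```

```text
time: 9.82
eef_pos: [0.479, 0.2076, 0.0855]
tool_rot: [[-0.959, 0.285, -0.0], [0.285, 0.959, -0.0], [0.0, -0.0, -1.0]]
force: [0.1, -0.1, -0.5]
grip_width: 0.0193
grip_force: 40.0
```

```bash
python3 -m jog '[[[0,0,0,-0.01,0],[0,0,0,0,0],[0,0,0,-0.01,0],[0,0,0,0,0],[0,0,0,0,0]]]'
python3 -m jog '[[[0,0,0,-0.005,0],[0,0,0,0,0],[0,0,0,-0.005,0],[0,0,0,0,0],[0,0,0,0,0]]]'
```

```text
time: 10.23
eef_pos: [0.4792, 0.2077, 0.0818]
tool_rot: [[-0.959, 0.285, 0.0], [0.285, 0.959, 0.0], [-0.0, 0.0, -1.0]]
force: [-0.5, -0.3, 2.1]
grip_width: 0.0192
grip_force: 40.0
time: 10.65
eef_pos: [0.4792, 0.2077, 0.0801]
tool_rot: [[-0.959, 0.285, 0.0], [0.285, 0.959, 0.0], [-0.0, 0.0, -1.0]]
force: [-0.6, -0.2, 5.7]
grip_width: 0.0192
grip_force: 40.0
```

```bash
python3 -m jog '[[[0,0,0,-0.005,0],[0,0,0,0,0],[0,0,0,-0.005,0],[0,0,0,0,0],[0,0,0,0,0]]]'
python3 -m jog '[[[0,0,0,-0.005,0],[0,0,0,0,0],[0,0,0,0,0]]]'
```

```text
time: 11.07
eef_pos: [0.4792, 0.2077, 0.0781]
tool_rot: [[-0.959, 0.285, 0.0], [0.285, 0.959, 0.0], [-0.0, 0.0, -1.0]]
force: [-1.6, -0.3, 5.5]
grip_width: 0.0195
grip_force: 40.0
time: 11.32
eef_pos: [0.4792, 0.2077, 0.0771]
tool_rot: [[-0.959, 0.285, 0.0], [0.285, 0.959, 0.0], [-0.0, 0.0, -1.0]]
force: [-1.2, -0.4, 5.7]
grip_width: 0.0193
grip_force: 40.0
```

```bash
python3 -m jog '[[[0,0,0,-0.004,0],[0,0,0,0,0],[0,0,0,0,0]]]'
python3 -m jog '[[[0,0,0,-0.003,0],[0,0,0,0,0],[0,0,0,0,0]]]'
```

```text
time: 11.57
eef_pos: [0.4792, 0.2077, 0.0763]
tool_rot: [[-0.959, 0.285, 0.0], [0.285, 0.959, 0.0], [-0.0, 0.0, -1.0]]
force: [-0.2, -1.0, 5.8]
grip_width: 0.0191
grip_force: 40.0
time: 11.82
eef_pos: [0.4792, 0.2078, 0.0758]
tool_rot: [[-0.959, 0.285, 0.0], [0.285, 0.959, 0.0], [-0.0, 0.0, -1.0]]
force: [-1.4, -1.0, 7.8]
grip_width: 0.0191
grip_force: 40.0
```

Force is beginning to rise, so the collar is close to seating.

```bash
python3 -m jog '[[[0,0,0,-0.003,0],[0,0,0,0,0],[0,0,0,0,0]]]'
python3 -m jog '[[[0,0,0,-0.003,0],[0,0,0,0,0],[0,0,0,0,0]]]'
```

```text
time: 12.07
eef_pos: [0.4793, 0.2078, 0.0758]
tool_rot: [[-0.959, 0.285, 0.0], [0.285, 0.959, 0.001], [-0.0, 0.001, -1.0]]
force: [-3.0, -1.7, 13.7]
grip_width: 0.0195
grip_force: 40.0
time: 12.32
eef_pos: [0.4793, 0.2078, 0.0757]
tool_rot: [[-0.958, 0.285, 0.0], [0.285, 0.958, 0.001], [0.0, 0.001, -1.0]]
force: [-6.0, -2.5, 19.9]
grip_width: 0.0193
grip_force: 40.0
```

```bash
python3 -m jog '[[[0,0,0,0.006,0],[0,0,0,0,0],[50,0,0,0,0],[50,0,0,0,0],[50,0,0,0,0],[50,0,0,0,0],[50,0,0,0,0],[50,0,0,0,0]]]'
python3 -m jog '[[[50,0,0,0.05,0],[50,0,0,0.1,0],[50,0,0,0.1,0],[50,0,0,0.15,0],[50,0,0,0.15,0],[50,0,0,0.15,0],[50,-0.1,0.15,0,0],[50,-0.1,0.15,0,0],[50,0,0.2,0,0],[50,0,0.2,0,0],[50,0,0,0,0],[50,0,0,0,0]]]'
python3 - <<'E'
from h import *
a=[]
for n,x,y in(('side',250,130),('top',140,170)):
    c=cam(n); w,h=(160,120)
    a.append(cv2.resize(c['bgr'][y:y+h,x:x+w],(400,300),interpolation=cv2.INTER_CUBIC))
cv2.imwrite('pics/z4.png',np.hstack(a))
E
```

```text
time: 12.98
eef_pos: [0.479, 0.2076, 0.0751]
tool_rot: [[-0.959, 0.285, -0.0], [0.285, 0.959, -0.0], [0.0, -0.0, -1.0]]
force: [0.0, 0.8, 0.6]
grip_width: 0.0437
grip_force: 0.0
time: 13.98
eef_pos: [0.4382, 0.3501, 0.2157]
tool_rot: [[-0.96, 0.281, 0.0], [0.281, 0.96, 0.001], [0.0, 0.001, -1.0]]
force: [-0.4, -0.2, 0.2]
grip_width: 0.0442
grip_force: 0.0
```

View pics/z4.png

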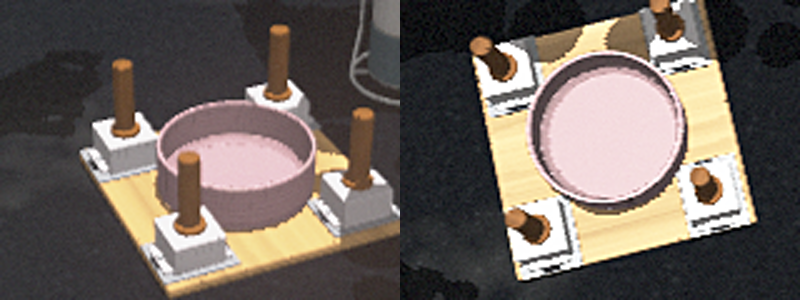

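The picture shows the fourth peg standing upright at (125, 130) in the side crop. Its collar is flat on the shoe like the other three, and the bowl hasn't moved.

```bash
python3 -m jog '[[[50,0,0,0,0],[50,0,0,0,0],[50,0,0,0,0]]]' >/dev/null; python3 -c "from station import *; print(job_done())"
```

```text
the job is handed in; nothing more can be done
None
```

The spare peg is pressed home in the empty shoe and let go, standing upright with its collar flat (peak push about 20 N); the bowl looked unmoved in the last picture, the arm stayed clear of the mug, lemon and garlic, and I handed the job in at about 14 s, with no verdict returned.

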